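# File two clay reference tiles on the slanted rack and bar it with the keeper rod

## Robot

A 6-joint arm with a two-finger parallel gripper is mounted at the origin on the work surface. World frame = base frame: x ahead of the robot, y to its left, z up, the work surface at z = 0. Lengths are in m, angles in rad, forces in N, time in s.
With the tool pointing down it reaches from about 0.375 to 0.75 m from the base axis. Payload 9 kg.
Tool frame: the origin (TCP) lies midway between the tips of the shut fingers; the grasp point (between the pads) lies 19 mm behind it; z points along the fingers, y is the line along which they close (so a half turn about z gives the same grasp; the last joint's range is limited). The gripper opens to 85 mm and grips with 20 to 120 N. Pads are 22 mm wide; open, the fingers measure 114 mm over their backs; the gripper's body (76 mm by 85 mm) begins 54 mm behind the grasp point. The pads swing forward as they close: fully open they stand 13 mm farther back than shut.
Start: joints at [-1.493, 0.104, 0.097, 1.564, 0, 1.353], TCP at [0.175, -0.574, 0.231] pointing down, gripper open.
Joint ranges: [-2.99, 2.99], [-0.84, 1.86], [-1.1, 1.16], [-1.84, 2.11], [-1.51, 1.56], [-3.14, 3.14]. Speed limits (rad/s): [2.22, 2.22, 2.57, 3.14, 3.14, 3.14].

## Interface

Orientations are given as a unit quaternion [x, y, z, w].
In Python, from rig import robot gives the robot as it stands.
- The arm moves only by the tool carry_out, never from a script. Its argument "rows" is one flat list of numbers, 7 for each row, row after row: the turn, a rotation vector about the tool's x, y, z in units of 8 degrees (1.0 is 8 degrees), then the shift along the tool's x, y, z in units of 25 mm (1.0 is 25 mm), then the opening, from -1 (shut) to 1 (fully open), so that 0 is half open. A call has 1 to 10 rows; each row is the pose to reach, as a shift and turn from the pose commanded when the call began, along the tool's axes at that moment; what a row does not reach only later rows make up. A row lasts 1/10 s, in which the tool goes at most 50 mm and 8.59 degrees, less where a joint would pass 70% of its speed; a pose out of reach is approached as far as the arm can. A call with a gripper value outside its range is refused whole. The fingers move at their own pace and stop on an object; the grip force is fixed at half the most. Time passes only in rows, so rows that repeat a pose let the fingers close. It gives the time, the measured TCP pose, the force, the opening and the grip force at its end, in the units of the state.
- robot.observe(): the state, without advancing time (a new reading comes with each control period).
- robot.snapshot(name): name is "scene" or "top" or "wrist"; returns the picture (400x640x3 uint8, red, green, blue); there is no depth.
- robot.calibration(name): a dict with "intrinsics" (3x3 intrinsics, pixels), "k1" (the pictures are not rectified: a ray, as slopes to the right and down, at radius r is drawn at 1 + k1 r^2 times it, then the intrinsics apply), "camera_from_world" (4x4, takes a point from world to camera coordinates). Camera axes: x right, y down, z forward; pixel columns grow to the right and rows downward; lengths in m; the calibration is good to about 2 mm. A picture is of the moment at which its call begins: read the wrist's pose just before it. calibration takes no time and is no camera call; for the wrist camera it gives the pose at the moment of the call.
- robot.hand_in(): hands the job in; it is judged then, once.
The state is a dict: "clock": time; "qpos": joint angles; "qd": joint speeds; "joint_efforts": joint torques, N m; "position": TCP position; "orientation": TCP orientation; "ft_force": force on the tool from outside, world axes, zero at the start; "moment": the same for the moment, N m; "gripper_width": opening from 0.0 (shut) to 1.0 (fully open); "grip_force": force on a finger pad.
Only numpy, scipy, OpenCV 4.12 (cv2) and the standard library are available. Lean on these libraries where they do the work, as an engineer would, in place of code of your own. Each camera call takes 0.05 s, during which the arm holds its last target. There are 200 camera calls.

## Task

File the two fired-clay tiles on the slanted shelf: lay the large one flat on the middle of the shelf, lengthwise down the slope, push it gently down the slope until you feel its lower end bear flush against the backstop, and let go of it; then stack the small one on top of it and push it home against the backstop the same way. Last, slide the brass rod along its V-groove until its end is fully home against the end stop, so that it bars the shelf's open upper edge. Handle the pieces gently - set them down, do not drop them, and no slamming or hard pressing into the rack - and leave the tray, jar and brush where they are.

Things in the scene. Friction and masses are not known exactly. Their poses are not given: they have to be found in the camera images.
- rack: Fixed grey metal rack on the table, carrying a slanted shelf and a V-groove. Origin on the table under its middle; z up; x level, in the shelf's uphill direction (roughly away from the robot); y to the left of that, along the groove.
- shelf: Slanted shelf of the rack: flat grey plate rising at 20 degrees, 150 mm wide (y -75 to 75), 160 mm long, no side walls. Origin midway along the line where its surface (z = 0) meets the backstop's face (x = 0); x up the slope, y left, z normal to the surface. Tiles do not slide down by themselves: they stay where put until pushed.
- backstop: The backstop: upright grey strip along the shelf's lower edge, fixed to it, 150 mm wide, 8 mm thick, 45 mm high above the shelf. Same origin and axes as the shelf; its face that stops the tiles is at x = 0.
- groove_stop (a point): Face of the end stop that closes the V-groove, at the height of the rod's axis: rack frame x = 100, y = 85, z = 112 mm. The stop is a grey block 36 mm wide (x), 12 mm thick (y), its top 12 mm above this point.
- groove_open (a point): Open end of the V-groove, at the height of the rod's axis: rack frame x = 100, y = -225, z = 112 mm. The level dark steel groove (90 degrees, open at the top) runs along the shelf's upper edge from here to the stop; its cheeks reach up to 4 mm below the rod's axis and 14 mm to either side of it.
- large_tile: Larger tile: flat fired-clay plaque 120 x 66 x 14 mm (x, y, z), three scored lines near one end, 0.16 to 0.29 kg. Origin at its centre, z normal to its faces. Starts flat on the table left of the rack. Which end points up the slope does not matter. Filed, its centre is 60 mm from the backstop and 7 mm above the shelf's surface.
- small_tile: Smaller tile: like the large one but 96 x 50 x 14 mm (x, y, z), 0.1 to 0.18 kg. Origin at its centre, z normal to its faces. Starts flat on the table left of the rack. Filed on the large tile, its centre is 48 mm from the backstop and 21 mm above the shelf's surface.
- rod: Keeper rod: solid brass bar with flat ends, 20 mm diameter, 170 mm long, 0.38 to 0.5 kg. Origin at its centre, y along its axis. Lies in the groove, 85 to 125 mm short of home; friction there is about 2 to 5 N. Push it at its end nearer the groove's open end (reachable above the cheeks), or pinch it from above. Home, its centre is 85 mm from groove_stop.
- finds_tray: Bystander: empty dark brown plastic tray 110 x 180 x 45 mm, loose, beyond the rack. Origin at the centre of its underside.
- sample_jar: Bystander: closed jar, 60 mm diameter, 85 mm high, loose. Origin at the centre of its underside.
- brush: Bystander: brush about 180 mm long lying on the table to the right. Origin under its middle.
Mind the look-alikes: they are no part of the job. There is more than one size of the rod; the one meant has the size given above.

How it is judged:
On the way, in this order (a step that is already met when the one before it is completed fails the run):
1. The large tile is pushed against the backstop (over 1 N) (x of large_tile in the frame of shelf between 0.058 and 0.062 m and y of large_tile in the frame of shelf between -0.015 and 0.015 m and z of large_tile in the frame of shelf between 0.004 and 0.01 m and angle between the x axis of large_tile and the x axis of shelf, either way round below 0.06 rad and angle between the z axis of large_tile and the z axis of shelf, either way round below 0.06 rad and contact force between large_tile and backstop above 1 N and contact force between large_tile and the fingers above 0.05 N), for 0.05 s.
2. The large tile lies on the shelf, flush against the backstop, released (x of large_tile in the frame of shelf between 0.058 and 0.062 m and y of large_tile in the frame of shelf between -0.015 and 0.015 m and z of large_tile in the frame of shelf between 0.004 and 0.01 m and angle between the x axis of large_tile and the x axis of shelf, either way round below 0.06 rad and angle between the z axis of large_tile and the z axis of shelf, either way round below 0.06 rad and contact force between large_tile and the fingers below 0.05 N and linear speed of large_tile below 0.02 m/s and angular speed of large_tile below 0.2 rad/s), for 0.2 s.
3. The small tile, on the large one, is pushed against the backstop (over 1 N) (x of large_tile in the frame of shelf between 0.058 and 0.062 m and y of large_tile in the frame of shelf between -0.015 and 0.015 m and z of large_tile in the frame of shelf between 0.004 and 0.01 m and angle between the x axis of each of large_tile, small_tile and the x axis of shelf, either way round below 0.06 rad and angle between the z axis of each of large_tile, small_tile and the z axis of shelf, either way round below 0.06 rad and x of small_tile in the frame of shelf between 0.046 and 0.05 m and y of small_tile in the frame of shelf between -0.015 and 0.015 m and z of small_tile in the frame of shelf between 0.018 and 0.024 m and contact force between small_tile and backstop above 1 N and contact force between small_tile and the fingers above 0.05 N), for 0.05 s.
4. The small tile lies on the large one, flush against the backstop, released, the large one still in place (x of large_tile in the frame of shelf between 0.058 and 0.062 m and y of large_tile in the frame of shelf between -0.015 and 0.015 m and z of large_tile in the frame of shelf between 0.004 and 0.01 m and angle between the x axis of each of large_tile, small_tile and the x axis of shelf, either way round below 0.06 rad and angle between the z axis of each of large_tile, small_tile and the z axis of shelf, either way round below 0.06 rad and x of small_tile in the frame of shelf between 0.046 and 0.05 m and y of small_tile in the frame of shelf between -0.015 and 0.015 m and z of small_tile in the frame of shelf between 0.018 and 0.024 m and contact force between small_tile and the fingers below 0.05 N and linear speed of small_tile below 0.02 m/s and angular speed of small_tile below 0.2 rad/s), for 0.2 s.
5. The rod is fully home against the end stop (y of rod in the frame of rack between -0.002 and 0.002 m and x of rod in the frame of rack between 0.097 and 0.103 m and z of rod in the frame of rack between 0.109 and 0.115 m and angle between the y axis of rod and the y axis of rack, either way round below 0.04 rad), for 0.2 s.
At the end, for the whole second after the job is handed in: Large tile flat on the shelf and small tile flat on the large one, each lengthwise down the slope (within 0.06 rad), its lower end within 2 mm of the backstop, centred on the shelf's middle within 15 mm; the rod lying in the groove with its end within 2 mm of the end stop; all at rest (all of step 5 and x of large_tile in the frame of shelf between 0.058 and 0.062 m and y of large_tile in the frame of shelf between -0.015 and 0.015 m and z of large_tile in the frame of shelf between 0.004 and 0.01 m and angle between the x axis of each of large_tile, small_tile and the x axis of shelf, either way round below 0.06 rad and angle between the z axis of each of large_tile, small_tile and the z axis of shelf, either way round below 0.06 rad and x of small_tile in the frame of shelf between 0.046 and 0.05 m and y of small_tile in the frame of shelf between -0.015 and 0.015 m and z of small_tile in the frame of shelf between 0.018 and 0.024 m and linear speed of each of large_tile, small_tile, rod below 0.02 m/s and angular speed of each of large_tile, small_tile, rod below 0.2 rad/s); the robot touches nothing.
It fails at once if A tile or the rod is slammed or pressed into the rack with more than 50 N (contact force between any of large_tile, small_tile, rod and rack above 50 N).
It fails at once if A tile is dropped: it moves faster than 0.35 m/s while the fingers do not touch it ((contact force between large_tile and the fingers below 0.01 N and linear speed of large_tile above 0.35 m/s) or (contact force between small_tile and the fingers below 0.01 N and linear speed of small_tile above 0.35 m/s)).
It fails at once if A bystander (tray, jar, brush) is moved more than 15 mm (distance of any of finds_tray, sample_jar, brush from where it was at the start of the episode above 0.015 m).
It also fails if it takes over 72 s, if anything falls off the work surface, if the arm or the gripper's body presses on something with over 40 N, if the wrist force passes 120 N, or if a joint passes its speed limit or range.

## Working session

There is one attempt and no reset: what is moved stays moved. The work goes in short steps, Python scripts to look and compute and a tool call to move; the robot and the scene stay as the last step left them, time stands still between calls to the robot, and variables do not carry over. Pictures are saved under pics/ and viewed, at most 11 in all, crops included, and the job is handed in when it is done.

Besides the shell and the picture viewer there is one more tool, called after "Call:" as name(argument=value, ...) on one line, values as JSON. carry_out: Moves the arm, as the interface text tells. Its arguments: {"type":"object","properties":{"rows":{"type":"array"}},"required":["rows"]}

```bash
mkdir -p pics; ls
python3 - <<'E'
from rig import robot
import cv2,numpy as np
print(robot.observe())
for n in ("scene","top"):
    im=robot.snapshot(n); cv2.imwrite(f"pics/{n}0.png",im[:,:,::-1]); c=robot.calibration(n)
    print(n,c)
E
```

```text
pics
{'clock': 0.0, 'qpos': array([-1.49267884e+00,  1.04691846e-01,  9.64692558e-02,  1.56392694e+00,
       -1.13111801e-06,  1.35308953e+00]), 'qd': array([-0.00043946,  0.00123186,  0.00025332,  0.00088416,  0.00107839,
       -0.00063188]), 'joint_efforts': array([-1.47643677e-04, -5.56937921e+01,  5.03643107e+01,  1.71237846e-02,
       -3.26371610e-04, -1.44920769e-06]), 'position': array([ 0.17489446, -0.57358469,  0.2305267 ]), 'orientation': array([ 9.89080701e-01,  1.47373365e-01,  4.66207371e-05, -6.74994803e-04]), 'ft_force': array([ 0.09833779, -0.22747022,  0.60434075]), 'moment': array([ 0.07442547,  0.01639465, -0.00991572]), 'grip_force': 0.0, 'gripper_width': 1.0021044862435964}
scene {'intrinsics': array([[411.54242595,   0.        , 315.7912917 ],
       [  0.        , 411.54242595, 202.27336205],
       [  0.        ,   0.        ,   1.        ]]), 'k1': -0.08530718933518146, 'camera_from_world': array([[ 0.19248138,  0.98129092,  0.00436541, -0.07519427],
       [ 0.69442583, -0.13306658, -0.70715348, -0.31639368],
       [-0.6933424 ,  0.13914534, -0.7070466 ,  1.45550592],
       [ 0.        ,  0.        ,  0.        ,  1.        ]])}
top {'intrinsics': array([[400.39681664,   0.        , 319.86740564],
       [  0.        , 400.39681664, 200.72684055],
       [  0.        ,   0.        ,   1.        ]]), 'k1': -0.015160679808554216, 'camera_from_world': array([[-0.02001397, -0.99958704, -0.02062033, -0.03044721],
       [-0.99833511,  0.02109633, -0.0536838 ,  0.55352554],
       [ 0.05409665,  0.01951157, -0.99834506,  1.03338609],
       [ 0.        ,  0.        ,  0.        ,  1.        ]])}
```

View pics/top0.png

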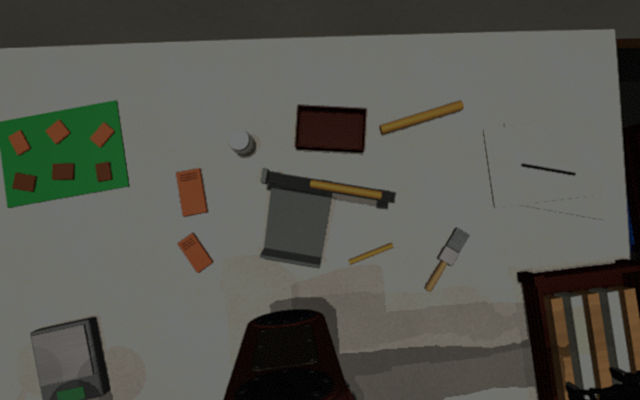

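View pics/scene0.png

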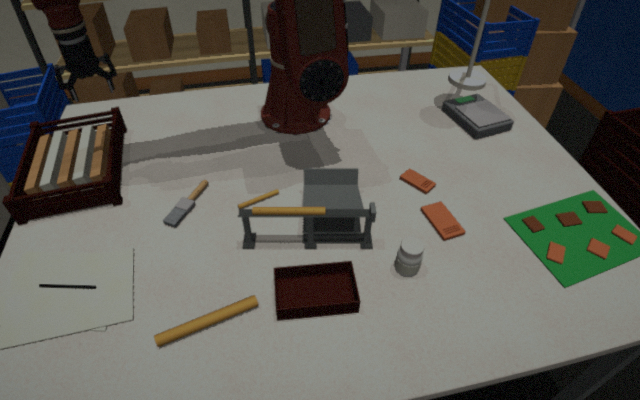

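```bash
cat > h.py <<'E'
from rig import robot
import cv2,numpy as np
from scipy.spatial.transform import Rotation as R
def undist(c,uv):
    K=c["intrinsics"]; d=np.array([c["k1"],0,0,0,0.])
    return cv2.undistortPoints(np.array(uv,float).reshape(-1,1,2),K,d).reshape(-1,2)
def rays(c,uv):
    T=c["camera_from_world"]; p=undist(c,uv); d=np.c_[p,np.ones(len(p))]@T[:3,:3]
    return -T[:3,:3].T@T[:3,3], d/np.linalg.norm(d,axis=1)[:,None]
def onplane(c,uv,z):
    o,d=rays(c,uv); return o+d*((z-o[2])/d[:,2])[:,None]
def tri(obs):  # [(c,uv),...] one point
    A=np.zeros((3,3));b=np.zeros(3)
    for c,uv in obs:
        o,d=rays(c,[uv]);P=np.eye(3)-np.outer(d[0],d[0]);A+=P;b+=P@o
    return np.linalg.solve(A,b)
def mask(im,lo,hi):
    return cv2.inRange(cv2.cvtColor(im,cv2.COLOR_RGB2HSV),np.array(lo),np.array(hi))
def blobs(m,amin=60):
    cs,_=cv2.findContours(m,cv2.RETR_EXTERNAL,cv2.CHAIN_APPROX_NONE)
    return [c for c in cs if cv2.contourArea(c)>amin]
def project(c,P):
    T=c["camera_from_world"]; rv=cv2.Rodrigues(T[:3,:3])[0]
    return cv2.projectPoints(np.array(P,float).reshape(-1,3),rv,T[:3,3],c["intrinsics"],np.array([c["k1"],0,0,0,0.]))[0].reshape(-1,2)
def tiles(im,c,z=0.014):
    out=[]
    for b in blobs(mask(im,(3,140,60),(14,255,255)),150):
        p=onplane(c,b.reshape(-1,2),z)[:,:2]
        (x,y),(w,h),a=cv2.minAreaRect((p*1000).astype(np.float32))
        if w<h: w,h,a=h,w,a+90
        out.append((round(x),round(y),round(w),round(h),round(a%180,1)))
    return out
E
python3 - <<'E'
from h import *
t=cv2.cvtColor(cv2.imread("pics/top0.png"),cv2.COLOR_BGR2RGB); s=cv2.cvtColor(cv2.imread("pics/scene0.png"),cv2.COLOR_BGR2RGB)
ct,cs=robot.calibration("top"),robot.calibration("scene")
for im,c in((t,ct),(s,cs)): print([x for x in tiles(im,c) if x[2]>60])
for im,c in((t,ct),(s,cs)):
  for b in blobs(mask(im,(12,120,60),(28,255,255)),150):
    p=onplane(c,b.reshape(-1,2),.112)[:,:2]; print(cv2.minAreaRect((p*1000).astype(np.float32)))
print(robot.calibration("wrist"))
a=cv2.resize(t[160:280,250:410],(800,600),interpolation=cv2.INTER_CUBIC)
b=cv2.resize(s[155:255,230:390],(800,500),interpolation=cv2.INTER_CUBIC)
for n,i in(("a",a),("b",b)): cv2.imwrite(f"pics/{n}.png",np.clip(i[:,:,::-1]*2.2,0,255))
E
```

```text
[(424, 289, 93, 48, 34.2), (583, 298, 117, 64, 9.3)]
[(754, 541, 61, 38, 138.4), (594, 299, 121, 67, 9.0), (434, 290, 94, 54, 34.3), (-317, -290, 304, 89, 89.6), (-316, 414, 192, 87, 90.9)]
((129.7425537109375, -607.5533447265625), (103.39102172851562, 26.079904556274414), 4.313536643981934)
((253.06451416015625, -594.6553955078125), (115.26039123535156, 27.308162689208984), 6.032378196716309)
((211.0424346923828, -685.1768798828125), (216.18995666503906, 27.359670639038086), 5.758930206298828)
((234.49002075195312, -769.4227905273438), (187.636962890625, 27.38799476623535), 5.853795051574707)
((366.294921875, -310.64776611328125), (14.289432525634766, 73.91572570800781), 57.213531494140625)
((421.11566162109375, -160.1809844970703), (10.401867866516113, 107.03038024902344), 20.339101791381836)
((574.6018676757812, -105.01246643066406), (172.3755645751953, 18.74718475341797), 79.04405975341797)
((743.3147583007812, -291.19110107421875), (21.23023223876953, 204.71192932128906), 16.100379943847656)
((830.3525390625, -293.77606201171875), (25.23233413696289, 195.9053497314453), 15.83774
[... 1102 characters left out ...]
5), 55.47135543823242)
{'intrinsics': array([[305.7269944 ,   0.        , 316.81111147],
       [  0.        , 305.7269944 , 202.39032346],
       [  0.        ,   0.        ,   1.        ]]), 'k1': -0.0161240213425109, 'camera_from_world': array([[ 2.92038643e-01, -9.56406472e-01, -3.02245440e-04,
        -5.98697973e-01],
       [-9.11209136e-01, -2.78333613e-01,  3.03691143e-01,
        -3.99528477e-02],
       [-2.90536300e-01, -8.84141405e-02, -9.52770486e-01,
         3.79329311e-01],
       [ 0.00000000e+00,  0.00000000e+00,  0.00000000e+00,
         1.00000000e+00]])}[ WARN:0@0.169] global loadsave.cpp:1063 imwrite_ Unsupported depth image for selected encoder is fallbacked to CV_8U.
```

View pics/a.png

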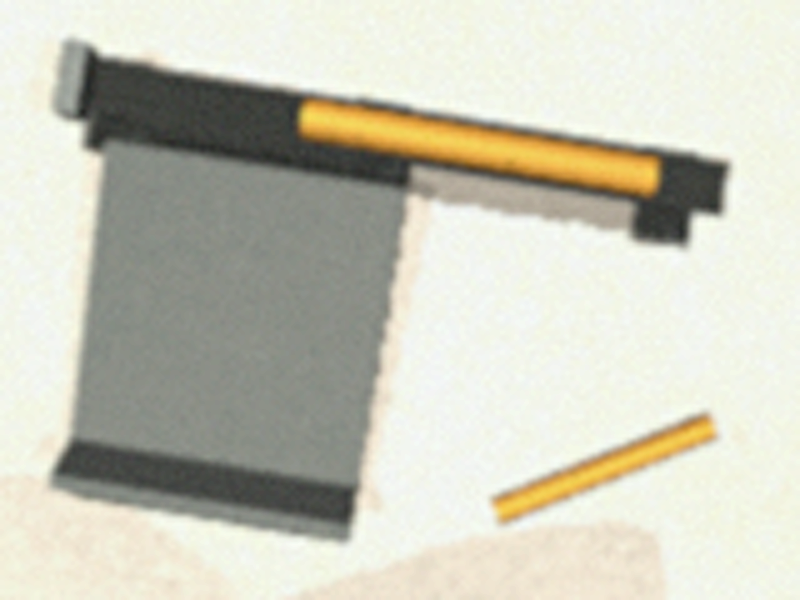

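View pics/b.png

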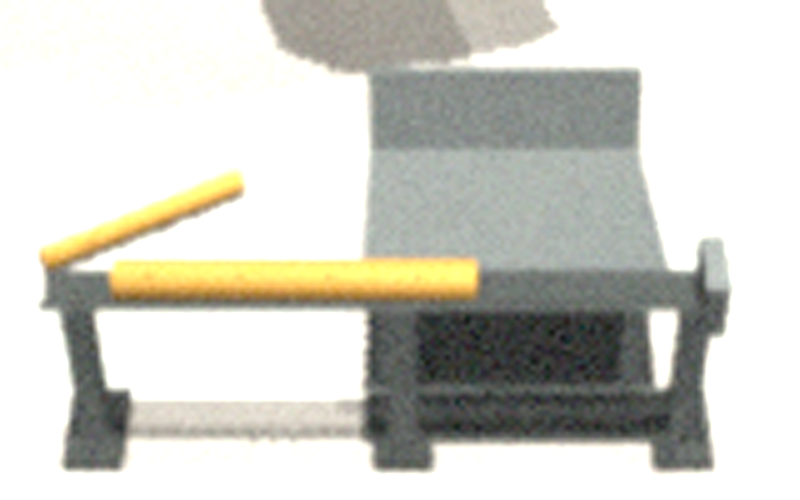

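Run:
```python
from h import *
ct,cs=robot.calibration("top"),robot.calibration("scene")
A=lambda u,v:(ct,(250+u/5-.4,160+v/5-.4)); B=lambda u,v:(cs,(230+u/5-.4,155+v/5-.4))
yaw=np.radians(-10.9);Rz=R.from_euler('z',yaw).as_matrix()
rod=np.array([.576,-.1035,.112])
# provisional frame: rack x=100 at rod, y from shelf sides
def loc(p): return (Rz.T@(p-rod)+[.1,0,.112])*1000
for n,a,b in [("botL",(75,440),(638,150)),("botR",(355,490),(370,150)),("topL",(53,475),(638,72)),("topR",(350,518),(370,72)),
  ("upL",(105,142),(658,268)),("stopIn near",(95,60),(702,240))]:
    p=tri([A(*a),B(*b)]); print(n,p.round(4),loc(p).round(1), (project(ct,p)-A(*a)[1]).round(1))
for u,v in((95,60),(88,115),(60,115),(65,40)): print("stop top",loc(onplane(ct,[A(u,v)[1]],.124)[0]).round(1))
for u,v in((702,240),(723,240)): print("stop top B",loc(onplane(cs,[B(u,v)[1]],.124)[0]).round(1))
print("rod ends",loc(onplane(ct,[A(300,118)[1],A(660,175)[1]],.115)[0]),loc(onplane(ct,[A(660,175)[1]],.115)[0]))
```

```text
botL [0.4348 0.1057 0.0291] [-78.2 178.8  29.1] [[-1.2 -0.2]]
botR [ 0.4063 -0.0395  0.0286] [-78.8  30.8  28.6] [[-0.6 -0.1]]
topL [0.4202 0.108  0.0737] [-92.9 178.3  73.7] [[-0.6 -0.1]]
topR [ 0.397  -0.0374  0.0776] [-88.2  31.   77.6] [[-0.8 -0.1]]
upL [0.5821 0.0754 0.0898] [ 72.2 176.8  89.8] [[0.4 0.1]]
stopIn near [0.6168 0.077  0.1421] [105.9 184.9 142.1] [[-1.7 -0.4]]
stop top [107.6 183.9 124. ]
stop top [ 81.4 182.5 124. ]
stop top [ 79.2 195.6 124. ]
stop top [114.6 199.6 124. ]
stop top B [ 87.2 192.6 124. ]
stop top B [ 87.2 202.5 124. ]
rod ends [ 97.51210342  84.28885276 115.        ] [ 99.38324468 -88.05180491 115.        ]
```

```bash
cat >> h.py <<'E'
def tool(yaw,tilt=0):  # yaw deg of tool x seen from above; tilt: about tool y
    return R.from_euler('z',yaw,degrees=True)*R.from_euler('x',180,degrees=True)*R.from_euler('y',tilt,degrees=True)
RY=-10.9
def move(pos,rot,s=None):
    s=s or robot.observe(); r0=R.from_quat(s["orientation"]); 
    rv=(r0.inv()*rot).as_rotvec(degrees=True)/8; d=r0.inv().apply(np.array(pos)-s["position"])/.025
    print("turn",rv.round(2),"shift",d.round(3)); return rv,d
def st():
    s=robot.observe(); r=R.from_quat(s["orientation"]); print("t",round(s["clock"],2),"p",s["position"].round(4),"F",s["ft_force"].round(1),"Ftool",r.inv().apply(s["ft_force"]).round(1),"w",round(s["gripper_width"],3),"g",round(s["grip_force"],1),"q",s["qpos"].round(2)); return s
E
python3 - <<'E'
from h import *
st(); move([.50,.24,.27],tool(100)); move([.50,.24,.27],tool(189))
c=robot.calibration("wrist");T=c["camera_from_world"]; s=robot.observe()
r=R.from_quat(s["orientation"]); print("cam in tool",r.inv().apply(-T[:3,:3].T@T[:3,3]-s["position"]), "axis",r.inv().apply(T[2,:3]))
E
```

```text
t 0.1 p [ 0.1749 -0.5736  0.2306] F [ 0.9 -1.  -0.4] Ftool [0.6 1.2 0.4] w 1.002 g 0.0 q [-1.49  0.1   0.1   1.56 -0.    1.35]
turn [-1.000e-02 -1.000e-02 -1.038e+01] shift [ 21.928 -27.343  -1.539]
turn [ 0.000e+00 -1.000e-02 -2.151e+01] shift [ 21.928 -27.343  -1.539]
cam in tool [ 0.0774444  -0.0011075  -0.14273826] axis [-0.30390972  0.00097541  0.95270034]
```

Call:
carry_out(rows=[0, 0, -10.4, 11, -13.7, -0.8, 1, 0, 0, -10.4, 22, -27.3, -1.5, 1, 0, 0, -10.4, 22, -27.3, -1.5, 1, 0, 0, -10.4, 22, -27.3, -1.5, 1, 0, 0, -10.4, 22, -27.3, -1.5, 1, 0, 0, -10.4, 22, -27.3, -1.5, 1, 0, 0, -10.4, 22, -27.3, -1.5, 1, 0, 0, -10.4, 22, -27.3, -1.5, 1, 0, 0, -10.4, 22, -27.3, -1.5, 1, 0, 0, -10.4, 22, -27.3, -1.5, 1])

```text
clock: 1.1
position: [0.3615, -0.1086, 0.2527]
orientation: [0.64, 0.769, 0.0, 0.0]
ft_force: [2.1, 1.1, -0.6]
gripper_width: 1.002
grip_force: 0.0
```

Run:
```python
from h import *
st(); move([.50,.24,.27],tool(189))
```

```text
t 1.1 p [ 0.3615 -0.1086  0.2527] F [ 2.1  1.1 -0.6] Ftool [0.7 2.3 0.6] w 1.002 g 0.0 q [-0.64 -0.58 -0.45  1.7   0.    0.75]
turn [ 0.000e+00  1.000e-02 -1.107e+01] shift [12.709  7.976 -0.693]
```

Call:
carry_out(rows=[0, 0, -11.1, 12.7, 8, -0.7, 1, 0, 0, -11.1, 12.7, 8, -0.7, 1, 0, 0, -11.1, 12.7, 8, -0.7, 1, 0, 0, -11.1, 12.7, 8, -0.7, 1, 0, 0, -11.1, 12.7, 8, -0.7, 1, 0, 0, -11.1, 12.7, 8, -0.7, 1, 0, 0, -11.1, 12.7, 8, -0.7, 1, 0, 0, -11.1, 12.7, 8, -0.7, 1, 0, 0, -11.1, 12.7, 8, -0.7, 1, 0, 0, -11.1, 12.7, 8, -0.7, 1])

```text
clock: 2.1
position: [0.502, 0.2383, 0.2693]
orientation: [-0.057, 0.998, -0.0, -0.001]
ft_force: [-0.5, -0.2, -0.9]
gripper_width: 0.998
grip_force: 0.0
```

Run:
```python
from h import *
st(); c=robot.calibration("wrist"); im=robot.snapshot("wrist"); np.savez("w1.npz",im=im,**c)
cv2.imwrite("pics/w1.png",np.clip(im[:,:,::-1]*1.8,0,255).astype(np.uint8)); st()
print([x for x in tiles(im,c) if x[2]>60])
```

```text
t 2.1 p [0.502  0.2383 0.2693] F [-0.5 -0.2 -0.9] Ftool [ 0.5 -0.1  0.9] w 0.998 g 0.0 q [ 0.21 -0.02  0.04  1.63 -0.    0.09]
t 2.15 p [0.5021 0.2378 0.2695] F [ 0.7 -0.3 -0.5] Ftool [-0.6 -0.3  0.5] w 0.999 g 0.0 q [ 0.21 -0.02  0.04  1.63 -0.    0.08]
[(728, 769, 63, 41, 29.8), (583, 302, 121, 64, 9.2), (425, 293, 94, 49, 34.0)]
```

View pics/w1.png

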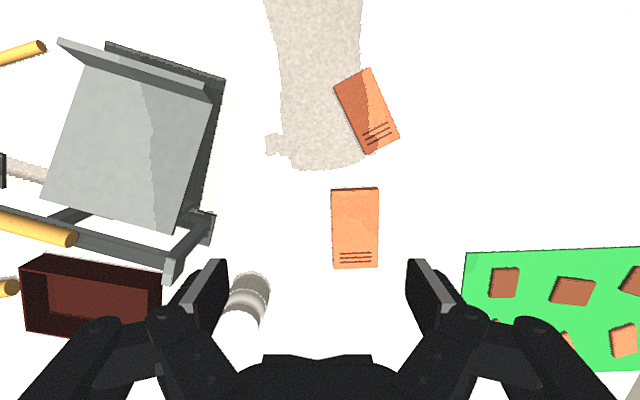

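Run:
```python
from h import *
move([.583,.302,.04],tool(189.2)); move([.583,.302,-.002],tool(189.2))
```

```text
turn [-0.   -0.01 -0.27] shift [-3.54   2.154  9.174]
turn [-0.   -0.01 -0.27] shift [-3.542  2.154 10.854]
```

Call:
carry_out(rows=[0, 0, -0.27, -3.54, 2.15, 2, 1, 0, 0, -0.27, -3.54, 2.15, 4, 1, 0, 0, -0.27, -3.54, 2.15, 6, 1, 0, 0, -0.27, -3.54, 2.15, 8, 1, 0, 0, -0.27, -3.54, 2.15, 9.2, 1, 0, 0, -0.27, -3.54, 2.15, 9.8, 1, 0, 0, -0.27, -3.54, 2.15, 10.4, 1, 0, 0, -0.27, -3.54, 2.15, 10.85, 1, 0, 0, -0.27, -3.54, 2.15, 10.85, 1, 0, 0, -0.27, -3.54, 2.15, 10.85, 1])

```text
clock: 3.15
position: [0.5859, 0.3004, 0.0011]
orientation: [-0.072, 0.997, 0.0, 0.001]
ft_force: [-0.5, 0.6, 0.0]
gripper_width: 1.004
grip_force: 0.0
```

Call:
carry_out(rows=[0, 0, 0, 0, 0, 0, 0.5, 0, 0, 0, 0, 0, 0, 0.3, 0, 0, 0, 0, 0, 0, 0.2, 0, 0, 0, 0, 0, 0, 0.2, 0, 0, 0, 0, 0, 0, 0.2, 0, 0, 0, 0, 0, 0, 0.2])

```text
clock: 3.75
position: [0.5861, 0.3006, 0.0016]
orientation: [-0.072, 0.997, 0.0, 0.002]
ft_force: [-2.0, -1.4, 8.2]
gripper_width: 0.75
grip_force: 65.9
```

Run:
```python
from h import *
st()
```

```text
t 3.75 p [0.5861 0.3006 0.0016] F [-2.  -1.4  8.2] Ftool [ 2.1 -1.1 -8.3] w 0.75 g 65.9 q [ 0.28  0.36 -0.03  1.17 -0.    0.13]
```

```bash
cat >> h.py <<'E'
Rk=R.from_euler('z',RY,degrees=True)
RO=np.array([.576,-.1035,.112])+Rk.apply([-.1,.1047,-.112])
SO=np.array([-.078,0,.031]); SR=Rk*R.from_euler('y',-20,degrees=True)
ST=tool(RY+180,-20)
def sh(x,y,z): return RO+Rk.apply(SO)+SR.apply([x,y,z])
def toshelf(p): return SR.inv().apply(np.array(p)-RO-Rk.apply(SO))*1000
E
python3 - <<'E'
from h import *
print(RO,sh(0,0,0),sh(.08,0,.06),ST.as_matrix().round(2),SR.as_matrix().round(2))
s=robot.observe()
move(sh(.075,0,.10),ST)
p=np.array(s["position"]);p[2]=.2; move(p,R.from_quat(s["orientation"]))
E
```

```text
[4.97602422e-01 1.82206215e-02 1.38777878e-17] [0.42100964 0.03297007 0.031     ] [0.47467781 0.02263521 0.11474317] [[-0.92  0.19  0.34]
 [ 0.18  0.98 -0.06]
 [-0.34  0.   -0.94]] [[ 0.92  0.19 -0.34]
 [-0.18  0.98  0.06]
 [ 0.34  0.    0.94]]
turn [ 0.42 -2.45  2.37] shift [  6.679 -10.119  -5.989]
turn [0. 0. 0.] shift [-2.800e-02  3.000e-03 -7.936e+00]
```

Call:
carry_out(rows=[0, 0, 0, 0, 0, -0.8, 0.2, 0, 0, 0, 0, 0, -2.4, 0.2, 0, 0, 0, 0, 0, -4, 0.2, 0, 0, 0, 0, 0, -5.6, 0.2, 0, 0, 0, 1, -1.5, -7, 0.2, 0.1, -0.6, 0.6, 2.4, -3, -7.5, 0.2, 0.2, -1.2, 1.2, 3.5, -4.5, -7.5, 0.2, 0.3, -1.8, 1.8, 4.5, -6.2, -7.5, 0.2, 0.42, -2.45, 2.37, 5.5, -8, -7, 0.2, 0.42, -2.45, 2.37, 6.5, -9.5, -6.5, 0.2])

```text
clock: 4.75
position: [0.4939, 0.1221, 0.1816]
orientation: [0.081, 0.984, -0.015, 0.159]
ft_force: [-0.8, -0.8, -0.5]
gripper_width: 0.744
grip_force: 67.5
```

Run:
```python
from h import *
s=st();print(toshelf(s["position"]))
move(sh(.075,0,.06),ST)
```

```text
t 4.75 p [0.4939 0.1221 0.1816] F [-0.8 -0.8 -0.5] Ftool [ 0.8 -0.9  0.2] w 0.744 g 67.5 q [ 0.02 -0.6  -0.64  1.22 -0.06  0.18]
[102.96096359 101.30217129 122.74595303]
turn [ 0.04 -0.2   0.18] shift [ 1.149 -4.037  2.521]
```

Call:
carry_out(rows=[0.04, -0.2, 0.18, 0.3, -1.3, 0.3, 0.2, 0.04, -0.2, 0.18, 0.8, -2.8, 0.8, 0.2, 0.04, -0.2, 0.18, 1.15, -4, 1.2, 0.2, 0.04, -0.2, 0.18, 1.15, -4, 1.2, 0.2, 0.04, -0.2, 0.18, 1.15, -4, 1.2, 0.2])

```text
clock: 5.25
position: [0.4649, 0.027, 0.144]
orientation: [0.094, 0.981, -0.017, 0.168]
ft_force: [0.5, 0.7, -2.4]
gripper_width: 0.744
grip_force: 67.7
```

Run:
```python
from h import *
s=st();c=robot.calibration("wrist"); im=robot.snapshot("wrist")
cv2.imwrite("pics/w2.png",np.clip(im[:,:,::-1]*1.5,0,255).astype(np.uint8)); np.savez("w2.npz",im=im,**c)
print(toshelf(s["position"])); move(sh(.075,0,.03),ST)
print(project(c,[sh(0,.075,0),sh(0,-.075,0),sh(0,.075,.045),sh(0,-.075,.045),sh(.16,.075,0),sh(.16,-.075,0)]).round(0).tolist())
```

```text
t 5.25 p [0.4649 0.027  0.144 ] F [ 0.5  0.7 -2.4] Ftool [0.4 0.8 2.3] w 0.744 g 67.7 q [-0.23 -0.84 -0.85  1.22  0.01 -0.04]
[80.22215224  2.46170536 91.01463489]
turn [-0.01 -0.06  0.01] shift [ 0.211 -0.12   2.47 ]
[[415.0, 104.0], [211.0, 104.0], [438.0, 103.0], [185.0, 103.0], [398.0, 294.0], [229.0, 293.0]]
```

View pics/w2.png

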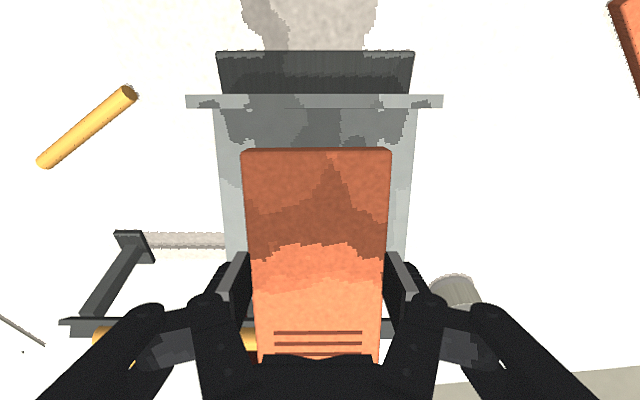

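```bash
sed -i 's/^SO=.*/SO=np.array([-.075,.0025,.032]); SR=Rk*R.from_euler("y",-20,degrees=True)/' h.py
python3 - <<'E'
from h import *
s=st(); print(toshelf(s["position"])); move(sh(.076,0,.012),ST)
E
```

```text
t 5.3 p [0.4654 0.0276 0.1448] F [ 0.5  0.8 -1.7] Ftool [0.2 0.9 1.8] w 0.749 g 67.7 q [-0.23 -0.84 -0.85  1.22  0.01 -0.04]
[77.66573448  0.61357779 91.78169824]
turn [-0.01 -0.06  0.01] shift [ 0.038 -0.019  3.192]
```

Call:
carry_out(rows=[0, -0.06, 0, 0, 0, 0.8, 0.2, 0, -0.06, 0, 0, 0, 1.6, 0.2, 0, -0.06, 0, 0, 0, 2.2, 0.2, 0, -0.06, 0, 0, 0, 2.7, 0.2, 0, -0.06, 0, 0, 0, 3, 0.2, 0, -0.06, 0, 0, 0, 3.1, 0.2, 0, -0.06, 0, 0, 0, 3.1, 0.2])

```text
clock: 6.0
position: [0.4904, 0.023, 0.0712]
orientation: [0.092, 0.981, -0.017, 0.172]
ft_force: [-0.2, 0.5, -1.5]
gripper_width: 0.746
grip_force: 67.7
```

Run:
```python
from h import *
s=st(); print(toshelf(s["position"])); move(sh(.076,0,.002),ST)
```

```text
t 6.0 p [0.4904 0.023  0.0712] F [-0.2  0.5 -1.5] Ftool [0.7 0.5 1.3] w 0.746 g 67.7 q [-0.23 -0.74 -0.93  1.03  0.01 -0.04]
[76.41309054  0.85304513 13.87365627]
turn [-0.01 -0.01  0.02] shift [ 0.016 -0.033  0.475]
```

Call:
carry_out(rows=[0, 0, 0, 0, 0, 0.1, 0.2, 0, 0, 0, 0, 0, 0.2, 0.2, 0, 0, 0, 0, 0, 0.26, 0.2, 0, 0, 0, 0, 0, 0.26, 0.2])

```text
clock: 6.4
position: [0.4923, 0.0221, 0.0643]
orientation: [0.093, 0.981, -0.017, 0.171]
ft_force: [-0.1, 0.1, -3.0]
gripper_width: 0.747
grip_force: 67.7
```

Call:
carry_out(rows=[0, 0, 0, 0, 0, 0.04, 0.2, 0, 0, 0, 0, 0, 0.08, 0.2, 0, 0, 0, 0, 0, 0.08, 0.2])

```text
clock: 6.7
position: [0.4931, 0.022, 0.0626]
orientation: [0.093, 0.981, -0.017, 0.172]
ft_force: [-0.8, -1.1, -0.6]
gripper_width: 0.746
grip_force: 67.8
```

Call:
carry_out(rows=[0, 0, 0, 0, 0, 0.04, 0.2, 0, 0, 0, 0, 0, 0.04, 0.2])

```text
clock: 6.9
position: [0.4933, 0.022, 0.0624]
orientation: [0.092, 0.981, -0.017, 0.171]
ft_force: [-9.5, 0.5, 8.0]
gripper_width: 0.744
grip_force: 69.1
```

Run:
```python
from h import *
s=st(); print(toshelf(s["position"]))
```

```text
t 6.9 p [0.4933 0.022  0.0624] F [-9.5  0.5  8. ] Ftool [  6.1  -1.3 -10.7] w 0.744 g 69.1 q [-0.23 -0.72 -0.93  1.01  0.01 -0.04]
[76.18906295  0.35537647  4.60915534]
```

Call:
carry_out(rows=[0, 0, 0, 0.1, 0, -0.01, 0.2, 0, 0, 0, 0.2, 0, -0.01, 0.2, 0, 0, 0, 0.3, 0, -0.01, 0.2, 0, 0, 0, 0.3, 0, -0.01, 0.2])

```text
clock: 7.3
position: [0.4867, 0.0232, 0.06]
orientation: [0.092, 0.981, -0.017, 0.172]
ft_force: [-1.6, -1.1, 6.1]
gripper_width: 0.745
grip_force: 68.6
```

Run:
```python
from h import *
s=st(); print(toshelf(s["position"])); move(s["position"],ST)
c=robot.calibration("wrist"); im=robot.snapshot("wrist")
cv2.imwrite("pics/w3.png",np.clip(im[:,:,::-1]*1.5,0,255).astype(np.uint8))
```

```text
t 7.3 p [0.4867 0.0232 0.06  ] F [-1.6 -1.1  6.1] Ftool [-0.8 -1.4 -6.2] w 0.745 g 68.6 q [-0.23 -0.75 -0.96  1.02  0.01 -0.04]
[69.06668738  0.35898297  4.65007883]
turn [-0.01 -0.01  0.02] shift [0. 0. 0.]
```

View pics/w3.png

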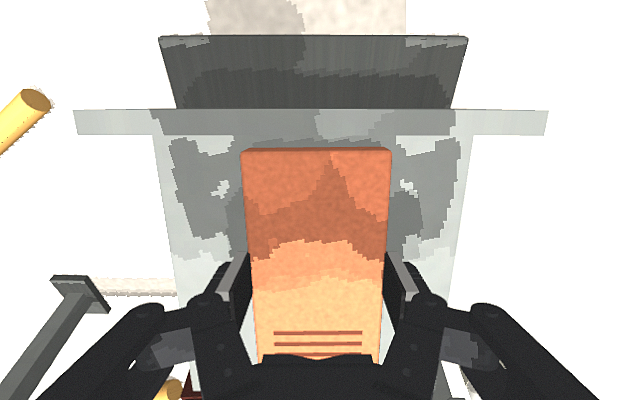

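Call:
carry_out(rows=[0, 0, 0, 0.06, 0, 0, 0.2, 0, 0, 0, 0.1, 0, 0, 0.2, 0, 0, 0, 0.1, 0, 0, 0.2])

```text
clock: 7.65
position: [0.4846, 0.0236, 0.0592]
orientation: [0.093, 0.981, -0.017, 0.172]
ft_force: [-0.1, -0.1, 5.5]
gripper_width: 0.745
grip_force: 68.5
```

Call:
carry_out(rows=[0, 0, 0, 0.04, 0, 0, 0.2, 0, 0, 0, 0.06, 0, 0, 0.2, 0, 0, 0, 0.06, 0, 0, 0.2])

```text
clock: 7.95
position: [0.4832, 0.0239, 0.0587]
orientation: [0.093, 0.981, -0.017, 0.172]
ft_force: [0.4, -0.1, 5.7]
gripper_width: 0.754
grip_force: 68.4
```

Run:
```python
from h import *
s=st(); print(toshelf(s["position"]))
```

```text
t 7.95 p [0.4832 0.0239 0.0587] F [ 0.4 -0.1  5.7] Ftool [-2.4 -0.  -5.2] w 0.754 g 68.4 q [-0.23 -0.77 -0.97  1.02  0.01 -0.04]
[65.34263439  0.33416138  4.65598834]
```

Call:
carry_out(rows=[0, 0, 0, 0.05, 0, 0, 0.2, 0, 0, 0, 0.05, 0, 0, 0.2])

```text
clock: 8.15
position: [0.482, 0.0241, 0.0582]
orientation: [0.092, 0.981, -0.017, 0.172]
ft_force: [-0.6, 0.3, 6.5]
gripper_width: 0.743
grip_force: 68.5
```

Call:
carry_out(rows=[0, 0, 0, 0.05, 0, 0, 0.2, 0, 0, 0, 0.05, 0, 0, 0.2])

```text
clock: 8.35
position: [0.4808, 0.0243, 0.0578]
orientation: [0.093, 0.981, -0.017, 0.172]
ft_force: [-0.3, 0.0, 6.3]
gripper_width: 0.749
grip_force: 68.5
```

Run:
```python
from h import *
s=st(); print(toshelf(s["position"]))
```

```text
t 8.35 p [0.4808 0.0243 0.0578] F [-0.3  0.   6.3] Ftool [-1.9 -0.  -6.1] w 0.749 g 68.5 q [-0.23 -0.78 -0.98  1.03  0.01 -0.04]
[62.73054779  0.3104047   4.6160367 ]
```

Call:
carry_out(rows=[0, 0, 0, 0.05, 0, 0, 0.2, 0, 0, 0, 0.05, 0, 0, 0.2])

```text
clock: 8.55
position: [0.4797, 0.0246, 0.0574]
orientation: [0.093, 0.981, -0.017, 0.172]
ft_force: [0.4, -0.6, 6.4]
gripper_width: 0.745
grip_force: 68.5
```

Call:
carry_out(rows=[0, 0, 0, 0.05, 0, 0, 0.2, 0, 0, 0, 0.05, 0, 0, 0.2])

```text
clock: 8.75
position: [0.4785, 0.0248, 0.057]
orientation: [0.093, 0.981, -0.017, 0.172]
ft_force: [0.6, 0.0, 6.4]
gripper_width: 0.748
grip_force: 68.5
```

Run:
```python
from h import *
s=st(); print(toshelf(s["position"]))
```

```text
t 8.75 p [0.4785 0.0248 0.057 ] F [0.6 0.  6.4] Ftool [-2.7  0.1 -5.8] w 0.748 g 68.5 q [-0.23 -0.79 -0.98  1.03  0.01 -0.04]
[60.23942633  0.33959879  4.65258664]
```

Call:
carry_out(rows=[0, 0, 0, 0.05, 0, 0, 0.2, 0, 0, 0, 0.05, 0, 0, 0.2])

```text
clock: 8.95
position: [0.4782, 0.0247, 0.0569]
orientation: [0.093, 0.98, -0.018, 0.173]
ft_force: [7.6, -1.9, 2.6]
gripper_width: 0.748
grip_force: 67.8
```

Call:
carry_out(rows=[0, 0, 0, 0.05, 0, 0, 0.2, 0, 0, 0, 0.05, 0, 0, 0.2])

```text
clock: 9.15
position: [0.478, 0.0247, 0.0573]
orientation: [0.093, 0.98, -0.018, 0.174]
ft_force: [11.5, -1.6, 1.3]
gripper_width: 0.743
grip_force: 67.6
```

Run:
```python
from h import *
s=st(); print(toshelf(s["position"]))
```

```text
t 9.15 p [0.478  0.0247 0.0573] F [11.5 -1.6  1.3] Ftool [-11.4   0.6   2.8] w 0.743 g 67.6 q [-0.23 -0.8  -0.99  1.03  0.01 -0.04]
[59.88961073  0.12012116  5.13447353]
```

Call:
carry_out(rows=[0, 0, 0, -0.04, 0, 0.03, 0.2, 0, 0, 0, -0.04, 0, 0.03, 0.2, 0, 0, 0, -0.04, 0, 0.03, 0.6, 0, 0, 0, -0.04, 0, 0.03, 1, 0, 0, 0, -0.04, 0, 0.03, 1, 0, 0, 0, -0.04, 0, 0.03, 1])

```text
clock: 9.75
position: [0.4764, 0.0252, 0.0544]
orientation: [0.092, 0.981, -0.017, 0.171]
ft_force: [0.1, -0.4, 1.4]
gripper_width: 1.0
grip_force: 0.0
```

Run:
```python
from h import *
s=st(); print(toshelf(s["position"])); move(sh(.08,0,.10),ST)
c=robot.calibration("wrist"); im=robot.snapshot("wrist")
cv2.imwrite("pics/w4.png",np.clip(im[:,:,::-1]*1.5,0,255).astype(np.uint8))
```

```text
t 9.75 p [0.4764 0.0252 0.0544] F [ 0.1 -0.4  1.4] Ftool [-0.7 -0.3 -1.3] w 1.0 g 0.0 q [-0.23 -0.79 -0.99  1.03  0.01 -0.04]
[57.28326288  0.3596558   2.94501371]
turn [-0.01 -0.03  0.02] shift [-0.894 -0.023 -3.886]
```

View pics/w4.png

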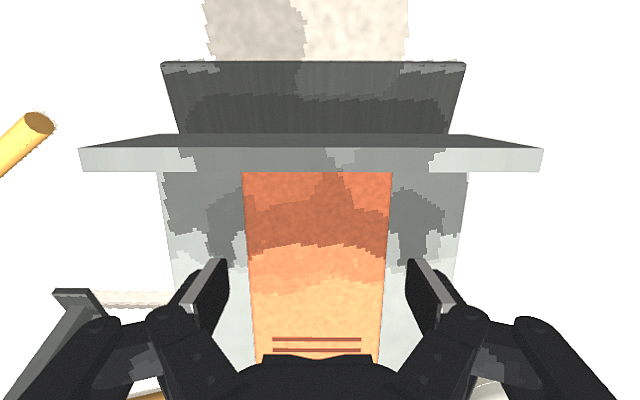

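Run:
```python
from h import *
s=st(); move([.4374,.3014,.10],tool(214)); move([.45,.2,.16],tool(190,-8))
```

```text
t 9.8 p [0.4765 0.0251 0.0546] F [ 0.2 -0.2  0. ] Ftool [-0.2 -0.2  0.1] w 1.002 g 0.0 q [-0.23 -0.79 -0.99  1.03  0.01 -0.04]
turn [-0.98  2.34 -5.54] shift [ 2.77  10.557 -2.956]
turn [-0.64  1.46 -2.52] shift [ 0.779  6.662 -4.78 ]
```

Call:
carry_out(rows=[0, 0, 0, 0, 0, -1, 1, 0, 0, 0, -0.4, 0, -2.6, 1, 0, 0, 0, -0.6, 1, -3.8, 1, -0.3, 0.7, -1, -0.2, 3, -4.8, 1, -0.5, 1.2, -2, 0.5, 5, -4.8, 1, -0.64, 1.46, -2.6, 1.2, 7, -4.5, 1, -0.75, 1.8, -3.5, 2, 9, -3.9, 1, -0.9, 2.2, -4.5, 2.77, 10.5, -3.3, 1, -0.98, 2.34, -5.54, 2.77, 10.5, -3, 1, -0.98, 2.34, -5.54, 2.77, 10.5, -3, 1])

```text
clock: 10.8
position: [0.4355, 0.3012, 0.0983]
orientation: [-0.295, 0.955, -0.001, -0.002]
ft_force: [0.2, -0.4, -0.5]
gripper_width: 1.0
grip_force: 0.0
```

Run:
```python
from h import *
st(); c=robot.calibration("wrist"); im=robot.snapshot("wrist"); print([x for x in tiles(im,c) if x[2]>60])
move([.4374,.3014,.001],tool(214))
ct=robot.calibration("top"); it=robot.snapshot("top"); print(tiles(it,ct))
cv2.imwrite("pics/t5.png",np.clip(cv2.resize(it[160:290,180:410],(800,452),interpolation=cv2.INTER_CUBIC)[:,:,::-1]*2.,0,255).astype(np.uint8))
m=[b for b in blobs(mask(it,(3,140,60),(14,255,255)),150)]
for b in m: print(b.reshape(-1,2).mean(0),cv2.minAreaRect(b))
print(project(ct,[sh(0,0,.014),sh(.06,0,.014),sh(.12,0,.014)]))
```

```text
t 10.8 p [0.4355 0.3012 0.0983] F [ 0.2 -0.4 -0.5] Ftool [ 0.  -0.5  0.5] w 1.0 g 0.0 q [ 0.36 -0.09 -0.34  1.33 -0.   -0.24]
[(424, 294, 94, 49, 34.1)]
turn [-0.   -0.02 -0.  ] shift [-0.076  0.008  3.956]
[(156, 681, 272, 136, 18.8), (254, 807, 144, 40, 19.2), (320, 702, 193, 164, 19.2), (412, 282, 66, 46, 33.7), (474, 27, 120, 69, 170.5), (620, 754, 54, 39, 78.7), (647, 647, 53, 38, 88.7), (643, 536, 44, 34, 8.0), (729, 768, 58, 38, 27.9), (743, 540, 57, 38, 138.9), (755, 662, 48, 48, 39.7)]
[ 49.         355.41975309] ((47.58058166503906, 357.07177734375), (103.9775161743164, 50.9985466003418), 72.15979766845703)
[  4.61538462 322.82307692] ((1.9821357727050781, 320.1440124511719), (54.82858657836914, 14.634469032287598), 72.29956817626953)
[ 42.7278481  284.27848101] ((40.39408874511719, 293.5581970214844), (72.41981506347656, 60.64677047729492), 71.83403778076172)
[197.38235294 256.92647059] ((197.61538696289062, 256.923095703125), (24.961509704589844, 17.75040626525879), 56.3099365234375)
[294.11678832 231.62773723] ((294.0910339355469, 231.38104248046875), (26.479904174804688, 45.8888053894043), 8.365885734558105)
[ 23.48387097 181.90322581] ((23.43600082397461, 181.85202026367188), (19.409072875976562, 14.5791654586792), 10.30484676361084)
[ 62.40625  170.890625] ((62.5, 171.0), (14.0, 19.0), 90.0)
[103.         171.44230769] ((102.98648071289062, 171.41891479492188), (16.27549934387207, 12.658721923828125), 80.53767395019531)
[ 19.22807018 142.28070175] ((19.30000114440918, 142.10000610351562), (21.0190372467041, 13.86362075805664), 63.43495178222656)
[101.78431373 134.62745098] ((101.9646987915039, 134.54116821289062), (13.666619300842285, 21.259185791015625), 40.60129928588867)
[ 57.84615385 131.67307692] ((57.60588455200195, 131.62355041503906), (16.920576095581055, 17.679832458496094), 49.398704528808594)
[[289.98692342 253.27718922]
 [293.12451455 231.4280755 ]
 [296.37941371 208.7772201 ]]
```

Call:
carry_out(rows=[0, 0, 0, -0.08, 0, 1.5, 1, 0, 0, 0, -0.08, 0, 2.8, 1, 0, 0, 0, -0.08, 0, 3.5, 1, 0, 0, 0, -0.08, 0, 3.9, 1, 0, 0, 0, -0.08, 0, 3.9, 1, 0, 0, 0, -0.08, 0, 3.9, 1])

```text
clock: 11.5
position: [0.4399, 0.301, 0.0056]
orientation: [-0.292, 0.957, -0.0, 0.002]
ft_force: [-0.4, -0.1, 0.0]
gripper_width: 0.997
grip_force: 0.0
```

Call:
carry_out(rows=[0, 0, 0, 0, 0, 0, 0.5, 0, 0, 0, 0, 0, 0, 0.2, 0, 0, 0, 0, 0, 0, 0, 0, 0, 0, 0, 0, 0, -0.2, 0, 0, 0, 0, 0, 0, -0.2, 0, 0, 0, 0, 0, 0, -0.2, 0, 0, 0, 0, 0, 0, -0.2])

```text
clock: 12.2
position: [0.4397, 0.3014, 0.0053]
orientation: [-0.292, 0.956, -0.0, 0.001]
ft_force: [-0.6, -0.6, 7.5]
gripper_width: 0.564
grip_force: 61.9
```

Run:
```python
from h import *
s=st(); p=s["position"]
print("grip offset along tool x",R.from_quat(s["orientation"]).inv().apply(np.array([.424,.294,.007])-p)*1000)
move([.47,.2,.15],tool(190,-8)); move(sh(.09,.03,.06),ST);move(sh(.09,0,.045),ST)
```

```text
t 12.2 p [0.4397 0.3014 0.0053] F [-0.6 -0.6  7.5] Ftool [ 0.8 -0.2 -7.5] w 0.564 g 61.9 q [ 0.36 -0.01 -0.44  1.14 -0.   -0.24]
grip offset along tool x [17.1480908   2.62070946 -1.72038977]
turn [ 0.2  -0.97  2.99] shift [ 1.249 -4.051 -5.783]
turn [ 0.97 -2.35  5.55] shift [ 3.795 -9.464 -4.547]
turn [ 0.97 -2.35  5.55] shift [  4.498 -10.458  -3.983]
```

Call:
carry_out(rows=[0, 0, 0, 0, 0, -0.6, -0.2, 0, 0, 0, 0, 0, -2, -0.2, 0, 0, 0, 0, 0, -3.4, -0.2, 0, -0.1, 0.3, 0.2, -1, -4.7, -0.2, 0.1, -0.5, 1.2, 0.7, -2.6, -5.8, -0.2, 0.2, -1, 2.1, 1.2, -4.1, -5.8, -0.2, 0.4, -1.4, 3, 2, -5.6, -5.6, -0.2, 0.7, -1.8, 4, 2.6, -7, -5.4, -0.2, 0.97, -2.35, 4.8, 3.2, -8.4, -5.2, -0.2, 0.97, -2.35, 5.55, 3.5, -9.2, -5, -0.2])

```text
clock: 13.2
position: [0.4931, 0.0599, 0.1289]
orientation: [0.096, 0.98, -0.017, 0.174]
ft_force: [-0.2, -0.4, -0.7]
gripper_width: 0.56
grip_force: 62.5
```

Run:
```python
from h import *
s=st(); print(toshelf(s["position"])); move(sh(.09,0,.045),ST)
```

```text
t 13.2 p [0.4931 0.0599 0.1289] F [-0.2 -0.4 -0.7] Ftool [ 0.3 -0.4  0.6] w 0.56 g 62.5 q [-0.13 -0.72 -0.81  1.13 -0.02  0.06]
[92.09221191 37.54544393 69.59347112]
turn [-0.01  0.01 -0.03] shift [ 0.078 -1.501  0.986]
```

Call:
carry_out(rows=[0, 0, 0, 0.08, -0.8, 0.3, -0.2, 0, 0, 0, 0.08, -1.5, 0.7, -0.2, 0, 0, 0, 0.08, -1.5, 1, -0.2, 0, 0, 0, 0.08, -1.5, 1, -0.2, 0, 0, 0, 0.08, -1.5, 1, -0.2])

```text
clock: 13.7
position: [0.4942, 0.0241, 0.1054]
orientation: [0.093, 0.981, -0.016, 0.172]
ft_force: [-1.2, -0.4, -1.9]
gripper_width: 0.562
grip_force: 62.5
```

Run:
```python
from h import *
s=st(); print(toshelf(s["position"])); move(sh(.085,0,.025),ST)
c=robot.calibration("wrist"); im=robot.snapshot("wrist")
cv2.imwrite("pics/w6.png",np.clip(im[:,:,::-1]*1.5,0,255).astype(np.uint8))
```

```text
t 13.7 p [0.4942 0.0241 0.1054] F [-1.2 -0.4 -1.9] Ftool [ 1.7 -0.7  1.4] w 0.562 g 62.5 q [-0.22 -0.73 -0.86  1.09  0.01 -0.03]
[91.38629386  2.64237001 44.81503489]
turn [ 0.   -0.01  0.01] shift [ 0.254 -0.106  0.793]
```

View pics/w6.png

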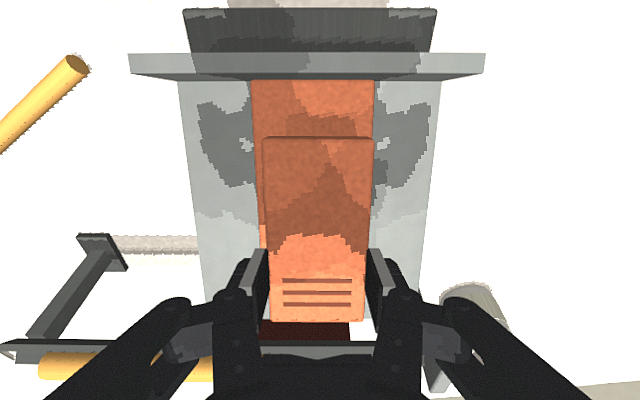

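Call:
carry_out(rows=[0, 0, 0, 0.1, -0.1, 0.3, -0.2, 0, 0, 0, 0.25, -0.1, 0.5, -0.2, 0, 0, 0, 0.4, -0.1, 0.6, -0.2, 0, 0, 0, 0.4, -0.1, 0.7, -0.2, 0, 0, 0, 0.4, -0.1, 0.7, -0.2])

```text
clock: 14.25
position: [0.4902, 0.0217, 0.0847]
orientation: [0.093, 0.981, -0.016, 0.172]
ft_force: [-0.9, 0.2, -1.1]
gripper_width: 0.559
grip_force: 62.5
```

Call:
carry_out(rows=[0, 0, 0, 0, 0, 0.04, -0.2, 0, 0, 0, 0, 0, 0.08, -0.2, 0, 0, 0, 0, 0, 0.08, -0.2])

```text
clock: 14.55
position: [0.4911, 0.0215, 0.0833]
orientation: [0.093, 0.981, -0.017, 0.172]
ft_force: [0.4, 0.4, -3.0]
gripper_width: 0.559
grip_force: 62.5
```

Run:
```python
from h import *
s=st(); print(toshelf(s["position"]))
```

```text
t 14.55 p [0.4911 0.0215 0.0833] F [ 0.4  0.4 -3. ] Ftool [0.7 0.4 3. ] w 0.559 g 62.5 q [-0.23 -0.74 -0.91  1.06  0.01 -0.04]
[81.43188222 -0.53710317 24.91954897]
```

Call:
carry_out(rows=[0, 0, 0, 0, 0, 0.04, -0.2, 0, 0, 0, 0, 0, 0.06, -0.2, 0, 0, 0, 0, 0, 0.06, -0.2])

```text
clock: 14.85
position: [0.4915, 0.0214, 0.0817]
orientation: [0.093, 0.981, -0.016, 0.172]
ft_force: [0.3, 0.2, -1.6]
gripper_width: 0.557
grip_force: 62.5
```

Call:
carry_out(rows=[0, 0, 0, 0, 0, 0.03, -0.2, 0, 0, 0, 0, 0, 0.03, -0.2])

```text
clock: 15.05
position: [0.4917, 0.0214, 0.081]
orientation: [0.093, 0.981, -0.017, 0.172]
ft_force: [-0.2, -0.4, -1.4]
gripper_width: 0.567
grip_force: 62.5
```

Run:
```python
from h import *
s=st(); print(toshelf(s["position"]))
```

```text
t 15.05 p [0.4917 0.0214 0.081 ] F [-0.2 -0.4 -1.4] Ftool [ 0.6 -0.4  1.3] w 0.567 g 62.5 q [-0.23 -0.74 -0.91  1.05  0.01 -0.04]
[81.2463951  -0.52455594 22.56236548]
```

Call:
carry_out(rows=[0, 0, 0, 0, 0, 0.04, -0.2, 0, 0, 0, 0, 0, 0.04, -0.2])

```text
clock: 15.25
position: [0.4919, 0.0214, 0.0808]
orientation: [0.093, 0.981, -0.017, 0.172]
ft_force: [-9.4, 1.9, 8.0]
gripper_width: 0.563
grip_force: 63.7
```

Call:
carry_out(rows=[0, 0, 0, 0, 0, 0.03, -0.2, 0, 0, 0, 0, 0, 0.03, -0.2])

```text
clock: 15.45
position: [0.492, 0.0213, 0.0808]
orientation: [0.093, 0.981, -0.017, 0.172]
ft_force: [-16.8, 3.3, 16.3]
gripper_width: 0.566
grip_force: 64.9
```

Run:
```python
from h import *
s=st(); print(toshelf(s["position"]))
```

```text
t 15.45 p [0.492  0.0213 0.0808] F [-16.8   3.3  16.3] Ftool [ 10.6   0.1 -21.1] w 0.566 g 64.9 q [-0.23 -0.74 -0.91  1.05  0.01 -0.04]
[81.40658233 -0.49889457 22.2699723 ]
```

Call:
carry_out(rows=[0, 0, 0, 0.08, 0, -0.05, -0.2, 0, 0, 0, 0.18, 0, -0.05, -0.2, 0, 0, 0, 0.28, 0, -0.05, -0.2, 0, 0, 0, 0.38, 0, -0.05, -0.2, 0, 0, 0, 0.48, 0, -0.05, -0.2, 0, 0, 0, 0.48, 0, -0.05, -0.2])

```text
clock: 16.05
position: [0.4807, 0.0235, 0.0767]
orientation: [0.093, 0.981, -0.017, 0.172]
ft_force: [-2.6, 0.8, 3.4]
gripper_width: 0.559
grip_force: 63.2
```

Run:
```python
from h import *
s=st(); print(toshelf(s["position"])); move(s["position"],ST)
```

```text
t 16.05 p [0.4807 0.0235 0.0767] F [-2.6  0.8  3.4] Ftool [ 1.3  0.3 -4.1] w 0.559 g 63.2 q [-0.23 -0.79 -0.95  1.07  0.01 -0.04]
[69.25883586 -0.55334183 22.37007862]
turn [-0.   -0.01  0.01] shift [0. 0. 0.]
```

Call:
carry_out(rows=[0, 0, 0, 0.05, 0, 0, -0.2, 0, 0, 0, 0.08, 0, 0, -0.2, 0, 0, 0, 0.08, 0, 0, -0.2])

```text
clock: 16.35
position: [0.4792, 0.0238, 0.0761]
orientation: [0.093, 0.98, -0.017, 0.172]
ft_force: [-0.0, -0.4, 4.4]
gripper_width: 0.56
grip_force: 63.1
```

Call:
carry_out(rows=[0, 0, 0, 0.05, 0, 0, -0.2, 0, 0, 0, 0.05, 0, 0, -0.2])

```text
clock: 16.55
position: [0.478, 0.024, 0.0757]
orientation: [0.093, 0.98, -0.017, 0.172]
ft_force: [0.2, 0.1, 5.1]
gripper_width: 0.562
grip_force: 63.2
```

Call:
carry_out(rows=[0, 0, 0, 0.04, 0, 0, -0.2, 0, 0, 0, 0.04, 0, 0, -0.2])

```text
clock: 16.75
position: [0.4771, 0.0242, 0.0754]
orientation: [0.093, 0.98, -0.017, 0.172]
ft_force: [-0.4, 0.0, 6.4]
gripper_width: 0.564
grip_force: 63.2
```

Run:
```python
from h import *
s=st(); print(toshelf(s["position"]))
```

```text
t 16.75 p [0.4771 0.0242 0.0754] F [-0.4  0.   6.4] Ftool [-1.8 -0.  -6.1] w 0.564 g 63.2 q [-0.23 -0.8  -0.96  1.07  0.01 -0.04]
[65.29144881 -0.52494574 22.38500851]
```

Call:
carry_out(rows=[0, 0, 0, 0.04, 0, 0, -0.2, 0, 0, 0, 0.04, 0, 0, -0.2])

```text
clock: 16.95
position: [0.4764, 0.0243, 0.0751]
orientation: [0.093, 0.98, -0.017, 0.172]
ft_force: [3.0, -0.8, 5.2]
gripper_width: 0.563
grip_force: 63.0
```

Call:
carry_out(rows=[0, 0, 0, 0.04, 0, 0, -0.2, 0, 0, 0, 0.04, 0, 0, -0.2])

```text
clock: 17.15
position: [0.4762, 0.0244, 0.0753]
orientation: [0.093, 0.98, -0.016, 0.173]
ft_force: [8.5, -0.2, 2.3]
gripper_width: 0.56
grip_force: 62.5
```

Call:
carry_out(rows=[0, 0, 0, 0.04, 0, 0, -0.2, 0, 0, 0, 0.04, 0, 0, -0.2])

```text
clock: 17.35
position: [0.4761, 0.0244, 0.0756]
orientation: [0.093, 0.98, -0.017, 0.174]
ft_force: [10.8, -1.4, 2.7]
gripper_width: 0.557
grip_force: 62.5
```

Run:
```python
from h import *
s=st(); print(toshelf(s["position"]))
```

```text
t 17.35 p [0.4761 0.0244 0.0756] F [10.8 -1.4  2.7] Ftool [-11.1   0.7   1.2] w 0.557 g 62.5 q [-0.23 -0.82 -0.97  1.07  0.02 -0.04]
[64.41026758 -0.45648123 22.95650122]
```

Call:
carry_out(rows=[0, 0, 0, -0.04, 0, 0.03, -0.2, 0, 0, 0, -0.04, 0, 0.03, -0.2, 0, 0, 0, -0.04, 0, 0.03, 0.2, 0, 0, 0, -0.04, 0, 0.03, 0.6, 0, 0, 0, -0.04, 0, 0.03, 0.6, 0, 0, 0, -0.04, 0, 0.03, 0.6, 0, 0, 0, -0.04, 0, 0.03, 0.6])

```text
clock: 18.05
position: [0.475, 0.0246, 0.0733]
orientation: [0.093, 0.981, -0.016, 0.172]
ft_force: [0.4, -0.0, 0.3]
gripper_width: 0.803
grip_force: 0.0
```

Run:
```python
from h import *
s=st(); print(toshelf(s["position"]))
ct=robot.calibration("top"); it=robot.snapshot("top"); 
w=RO+Rk.apply([.1,-.1047,.112])
# rod refine from top view
for b in blobs(mask(it,(12,120,60),(28,255,255)),150):
    p=onplane(ct,b.reshape(-1,2),.112)[:,:2]; r=cv2.minAreaRect((p*1000).astype(np.float32))
    if abs(r[0][0]-575)<40 and abs(r[0][1]+100)<60: print(r)
s=robot.observe(); print(Rk.inv().apply(s["position"]-RO))
end=RO+Rk.apply([.1,-.1047-.085,.112]); print("rod end",end)
```

```text
t 18.05 p [0.475  0.0246 0.0733] F [ 0.4 -0.   0.3] Ftool [-0.5  0.  -0.2] w 0.803 g 0.0 q [-0.23 -0.81 -0.97  1.07  0.01 -0.04]
[62.64651933 -0.49391887 21.16800091]
((574.5380859375, -104.99974060058594), (172.36740112304688, 18.749919891357422), 79.09481811523438)
[-0.02328363  0.00199051  0.07342116]
rod end [ 0.55992689 -0.18696649  0.112     ]
```

Run:
```python
from h import *
s=st(); move(sh(.09,0,.06),ST); move([.52,.01,.18],tool(RY+180,-10)); move(RO+Rk.apply([.1,-.220,.16]),tool(RY+180))
```

```text
t 18.1 p [0.4751 0.0246 0.0734] F [ 0.7 -0.1  0.5] Ftool [-0.8  0.  -0.2] w 0.801 g 0.0 q [-0.23 -0.81 -0.97  1.07  0.01 -0.04]
turn [-0.   -0.02  0.01] shift [-1.086  0.02  -1.553]
turn [-0.    1.23  0.01] shift [-3.21  -0.235 -3.373]
turn [-0.    2.48  0.01] shift [-5.808 -8.884 -1.581]
```

Call:
carry_out(rows=[0, 0, 0, -0.3, 0, -0.6, 0.6, 0, 0, 0, -1, 0, -1.6, 0.6, 0, 0.5, 0, -2, -0.1, -2.7, 0.6, 0, 1.2, 0, -3.2, -0.2, -3.4, 0, 0, 1.6, 0, -3.8, -2, -3.2, -0.6, 0, 2, 0, -4.4, -3.8, -2.8, -1, 0, 2.48, 0, -5, -5.5, -2.4, -1, 0, 2.48, 0, -5.5, -7.2, -2, -1, 0, 2.48, 0, -5.8, -8.9, -1.6, -1, 0, 2.48, 0, -5.8, -8.9, -1.6, -1])

```text
clock: 19.1
position: [0.5532, -0.2219, 0.1586]
orientation: [0.097, 0.995, -0.0, -0.001]
ft_force: [0.5, 0.5, -0.2]
gripper_width: -0.001
grip_force: 0.0
```

Run:
```python
from h import *
s=st(); print(Rk.inv().apply(s["position"]-RO)); move(RO+Rk.apply([.1,-.220,.114]),tool(RY+180))
c=robot.calibration("wrist"); im=robot.snapshot("wrist")
ct=robot.calibration("top"); it=robot.snapshot("top")
for b in blobs(mask(it,(3,140,60),(14,255,255)),150):
    r=cv2.minAreaRect(b)
    if 280<r[0][0]<310: print(r)
a=np.hstack([im,cv2.resize(it[160:260,250:410],(640,400))]); cv2.imwrite("pics/w7.png",np.clip(cv2.resize(a,(800,250),interpolation=cv2.INTER_AREA)[:,:,::-1]*1.7,0,255).astype(np.uint8))
```

```text
t 19.1 p [ 0.5532 -0.2219  0.1586] F [ 0.5  0.5 -0.2] Ftool [-0.4  0.6  0.2] w -0.001 g 0.0 q [-0.6   0.09 -0.05  1.43 -0.   -0.41]
[ 0.10002986 -0.22523742  0.15858436]
turn [-0.   -0.01 -0.03] shift [0.    0.211 1.783]
((293.9259033203125, 232.50381469726562), (26.479904174804688, 48.158512115478516), 8.365885734558105)
```

View pics/w7.png

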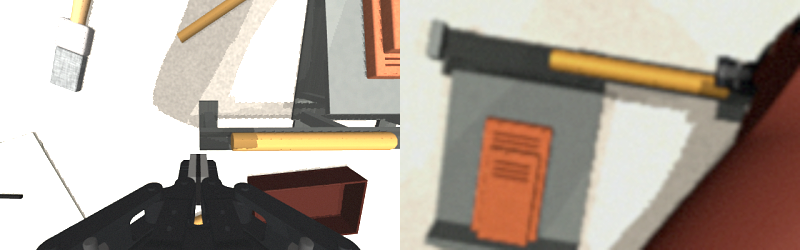

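Call:
carry_out(rows=[0, 0, 0, 0, 0, 0.8, -1, 0, 0, 0, 0, 0, 1.4, -1, 0, 0, 0, 0, 0, 1.75, -1, 0, 0, 0, 0, 0, 1.75, -1])

```text
clock: 19.6
position: [0.5533, -0.2157, 0.1156]
orientation: [0.094, 0.996, 0.0, -0.001]
ft_force: [0.5, 0.3, -0.1]
gripper_width: -0.001
grip_force: 0.0
```

Run:
```python
from h import *
s=st(); print(Rk.inv().apply(s["position"]-RO)); move(RO+Rk.apply([.1,-.115,.114]),tool(RY+180))
```

```text
t 19.6 p [ 0.5533 -0.2157  0.1156] F [ 0.5  0.3 -0.1] Ftool [-0.4  0.4  0.1] w -0.001 g 0.0 q [-0.59  0.1  -0.12  1.35  0.   -0.4 ]
[ 0.09888798 -0.21921813  0.11555248]
turn [ 0.01 -0.01  0.01] shift [-0.052  4.169  0.065]
```

Call:
carry_out(rows=[0, 0, 0, -0.03, 0.25, 0.06, -1, 0, 0, 0, -0.03, 0.5, 0.06, -1, 0, 0, 0, -0.03, 0.75, 0.06, -1, 0, 0, 0, -0.03, 1.1, 0.06, -1, 0, 0, 0, -0.03, 1.45, 0.06, -1, 0, 0, 0, -0.03, 1.8, 0.06, -1, 0, 0, 0, -0.03, 2.15, 0.06, -1, 0, 0, 0, -0.03, 2.5, 0.06, -1, 0, 0, 0, -0.03, 2.85, 0.06, -1, 0, 0, 0, -0.03, 3.2, 0.06, -1])

```text
clock: 20.6
position: [0.5701, -0.1386, 0.116]
orientation: [0.095, 0.995, -0.001, 0.001]
ft_force: [-1.4, -5.5, 2.4]
gripper_width: 0.002
grip_force: 2.7
```

```bash
cat >> h.py <<'E'
def rodpos():
    ct=robot.calibration("top"); it=robot.snapshot("top")
    for b in blobs(mask(it,(12,120,60),(28,255,255)),150):
        p=onplane(ct,b.reshape(-1,2),.112); q=Rk.inv().apply(p-RO)*1000
        if abs(q[:,0].mean()-100)<15: print("rod y",q[:,1].min().round(1),q[:,1].max().round(1),"x",q[:,0].mean().round(1))
E
python3 - <<'E'
from h import *
s=st(); print(Rk.inv().apply(s["position"]-RO)); rodpos()
E
```

```text
t 20.6 p [ 0.5701 -0.1386  0.116 ] F [-1.4 -5.5  2.4] Ftool [ 0.4 -5.7 -2.4] w 0.002 g 2.7 q [-0.46  0.07 -0.15  1.35 -0.   -0.27]
[ 0.10084189 -0.14023772  0.11600304]
rod y -77.8 35.5 x 98.8
```

Call:
carry_out(rows=[0, 0, 0, 0, 0.3, 0, -1, 0, 0, 0, 0, 0.6, 0, -1, 0, 0, 0, 0, 0.9, 0, -1, 0, 0, 0, 0, 1.15, 0, -1, 0, 0, 0, 0, 1.35, 0, -1, 0, 0, 0, 0, 1.45, 0, -1, 0, 0, 0, 0, 1.45, 0, -1])

```text
clock: 21.35
position: [0.5768, -0.1029, 0.1158]
orientation: [0.094, 0.996, -0.0, 0.001]
ft_force: [-0.1, -2.5, 1.2]
gripper_width: 0.001
grip_force: 1.5
```

Run:
```python
from h import *
s=st(); print(Rk.inv().apply(s["position"]-RO)); rodpos()
```

```text
t 21.35 p [ 0.5768 -0.1029  0.1158] F [-0.1 -2.5  1.2] Ftool [-0.3 -2.5 -1.2] w 0.001 g 1.5 q [-0.4   0.07 -0.15  1.35 -0.   -0.21]
[ 0.10070746 -0.10397721  0.11583887]
rod y -8.9 72.2 x 98.6
```

Roughly 12 mm to go; stepping with force checks.

Call:
carry_out(rows=[0, 0, 0, 0, 0.1, 0, -1, 0, 0, 0, 0, 0.2, 0, -1, 0, 0, 0, 0, 0.3, 0, -1, 0, 0, 0, 0, 0.3, 0, -1])

```text
clock: 21.8
position: [0.5781, -0.0959, 0.1156]
orientation: [0.095, 0.996, -0.0, 0.001]
ft_force: [0.7, -3.7, 3.4]
gripper_width: 0.0
grip_force: 2.1
```

Call:
carry_out(rows=[0, 0, 0, 0, 0.06, 0, -1, 0, 0, 0, 0, 0.06, 0, -1])

```text
clock: 22.0
position: [0.5784, -0.0946, 0.1156]
orientation: [0.095, 0.995, -0.0, 0.001]
ft_force: [-1.1, -5.8, 2.8]
gripper_width: -0.003
grip_force: 2.5
```

Call:
carry_out(rows=[0, 0, 0, 0, 0.06, 0, -1, 0, 0, 0, 0, 0.06, 0, -1])

```text
clock: 22.2
position: [0.5787, -0.0932, 0.1156]
orientation: [0.095, 0.995, -0.0, 0.001]
ft_force: [-0.0, -5.2, 2.9]
gripper_width: 0.002
grip_force: 2.6
```

Run:
```python
from h import *
s=st(); print(Rk.inv().apply(s["position"]-RO)); rodpos()
```

```text
t 22.2 p [ 0.5787 -0.0932  0.1156] F [-0.  -5.2  2.9] Ftool [-0.9 -5.1 -2.9] w 0.002 g 2.6 q [-0.38  0.07 -0.15  1.35 -0.   -0.19]
[ 0.10064854 -0.09404802  0.11564604]
rod y 10.3 82.0 x 98.7
```

Call:
carry_out(rows=[0, 0, 0, 0, 0.06, 0, -1, 0, 0, 0, 0, 0.06, 0, -1])

```text
clock: 22.45
position: [0.5789, -0.0917, 0.1156]
orientation: [0.095, 0.995, -0.001, 0.001]
ft_force: [-1.0, -5.0, 3.0]
gripper_width: 0.003
grip_force: 2.6
```

Call:
carry_out(rows=[0, 0, 0, 0, 0.06, 0, -1, 0, 0, 0, 0, 0.06, 0, -1])

```text
clock: 22.65
position: [0.5792, -0.0902, 0.1156]
orientation: [0.095, 0.995, -0.0, 0.001]
ft_force: [-0.4, -5.2, 3.8]
gripper_width: 0.0
grip_force: 2.6
```

Run:
```python
from h import *
s=st(); print(Rk.inv().apply(s["position"]-RO))
```

```text
t 22.65 p [ 0.5792 -0.0902  0.1156] F [-0.4 -5.2  3.8] Ftool [-0.6 -5.2 -3.8] w 0.0 g 2.6 q [-0.38  0.07 -0.15  1.35 -0.   -0.19]
[ 0.10064376 -0.09106188  0.11564219]
```

Call:
carry_out(rows=[0, 0, 0, 0, 0.06, 0, -1, 0, 0, 0, 0, 0.06, 0, -1])

```text
clock: 22.85
position: [0.5793, -0.0896, 0.1156]
orientation: [0.095, 0.995, -0.001, 0.0]
ft_force: [-1.5, -10.4, 2.8]
gripper_width: 0.001
grip_force: 4.9
```

Call:
carry_out(rows=[0, 0, 0, 0, 0.05, 0, -1, 0, 0, 0, 0, 0.05, 0, -1])

```text
clock: 23.05
position: [0.5794, -0.0895, 0.1156]
orientation: [0.095, 0.995, -0.002, 0.0]
ft_force: [-3.0, -15.1, 2.5]
gripper_width: -0.004
grip_force: 7.4
```

Run:
```python
from h import *
s=st(); print(Rk.inv().apply(s["position"]-RO))
```

```text
t 23.05 p [ 0.5794 -0.0895  0.1156] F [ -3.  -15.1   2.5] Ftool [  0.1 -15.4  -2.4] w -0.004 g 7.4 q [-0.37  0.07 -0.15  1.35 -0.   -0.18]
[ 0.10065129 -0.09026908  0.11563449]
```

Call:
carry_out(rows=[0, 0, 0, 0, -0.15, 0, -1, 0, 0, 0, 0, -0.5, 0, -1, 0, 0, 0, 0, -0.9, -0.6, -1, 0, 0, 0, 0, -1.5, -2, -1, 0, 0, 0, 0, -3, -3.5, -1, 0, 0, 0, 0, -5, -4.5, -1, 0, 0, 0, 0, -7, -4.5, -1, 0, 0, 0, 0, -8, -4.5, -1, 0, 0, 0, 0, -8, -4.5, -1])

```text
clock: 23.95
position: [0.5406, -0.2878, 0.2288]
orientation: [0.097, 0.995, -0.001, 0.001]
ft_force: [0.3, 1.0, -0.5]
gripper_width: -0.001
grip_force: 0.0
```

Run:
```python
from h import *
st(); rodpos(); it=robot.snapshot("top"); sc=robot.snapshot("scene")
for b in blobs(mask(it,(3,140,60),(14,255,255)),150):
    r=cv2.minAreaRect(b)
    if 280<r[0][0]<310: print(r)
a=np.hstack([cv2.resize(it[165:275,250:410],(400,275),interpolation=cv2.INTER_CUBIC),cv2.resize(sc[155:265,235:395],(400,275),interpolation=cv2.INTER_CUBIC)]); cv2.imwrite("pics/f.png",np.clip(a[:,:,::-1]*1.7,0,255).astype(np.uint8))
```

```text
t 23.95 p [ 0.5406 -0.2878  0.2288] F [ 0.3  1.  -0.5] Ftool [-0.1  1.   0.5] w -0.001 g 0.0 q [-0.7   0.14  0.13  1.56  0.   -0.51]
rod y -87.2 84.6 x 98.0
((293.9259033203125, 232.50381469726562), (26.479904174804688, 48.158512115478516), 8.365885734558105)
```

View pics/f.png

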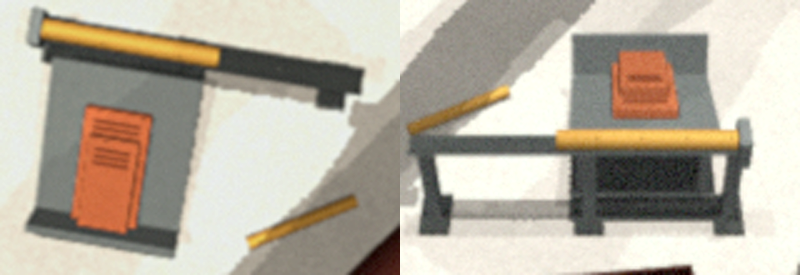

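The final picture shows the small tile on the large one at the backstop, and the rod against the end stop (left end at about (40,30) in the top view).

```bash
python3 -c "
from rig import robot
print(robot.hand_in())"
```

```text
the job is handed in; nothing more can be done
None
```

I filed both tiles flush against the backstop, slid the rod home against the end stop, and handed the job in at about 24 s; no verdict came back, but the last pictures and force readings showed every piece in place.

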